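Hold the can lane's guide post square with an engineer's square

ROBOT

A 6-joint arm with a two-finger parallel gripper is mounted at the origin on a cart in front of the work surface, level with it; the furniture and walls round the work are solid. World frame = base frame: x ahead of the robot, y to its left, z up, the work surface at z = 0. Lengths are in m, angles in degrees, forces in N, time in s.
With the tool pointing down it reaches from about 0.3 to 0.75 m from the base axis. Payload 8.5 kg.
Tool frame: the origin (TCP) lies at the very end of the fingers, on their centre line; the grasp point (between the pads) lies 19 mm behind it; x points along the fingers, y is the direction in which the jaws open and shut, and the axes are right-handed (so a half turn about x gives the same grasp; the last joint's range is limited). The gripper opens to 85 mm and grips with 20 to 120 N. Pads are 22 mm wide; open, the fingers measure 114 mm over their backs; the gripper's body (76 mm by 85 mm) begins 54 mm behind the grasp point. The pads swing forward as they close: fully open they stand 13 mm farther back than shut.
Start: joints at [-87.794, 21.807, 74.336, -0, 83.858, -12.336], TCP at [0.138, -0.532, 0.196] pointing down, gripper open.
Joint ranges: [-178.18, 178.18], [-50.72, 133.34], [12.68, 142.11], [-81.47, 261.47], [9.98, 163.14], [-165.26, 165.26]. Speed limits (degrees/s): [136.94, 136.94, 180, 180, 180, 180].

INTERFACE

Orientations are given as a 3x3 rotation matrix whose columns are the frame's x, y, z axes.
In Python, from rig import env, eyes, close_job gives the robot as it stands.
- The arm moves only by the shell command python3 -m pendant 'ROWS' [OPENING] [FORCE]. ROWS is a JSON object of lists of equal length, an entry for each row: "travel": the shift along the world's x, y, z in mm, a list of three; "delta_rot": the turn, a rotation vector about the world's x, y, z in rad, a list of three. In form: {"travel": [[x, y, z], ...], "delta_rot": [[wx, wy, wz], ...]}. A call has 1 to 20 rows; each row shifts and turns the commanded pose from where the row before left it; what a row does not reach is not made up. A row lasts 1/12 s, in which the tool goes at most 41.7 mm and 7.16 degrees, less where a joint would pass 70% of its speed; a pose out of reach is approached as far as the arm can. A call with a gripper value outside its range is refused whole. OPENING is the finger opening in mm, from 0 to 85.4, set as the call begins (- or left out, the last holds). The fingers move at their own pace and stop on an object; FORCE is the grip in N (left out, the last holds). Time passes only in rows, so rows that do not move let the fingers close. It gives the time, the measured TCP pose, the force and the opening at its end, in the units of the state.
- env.observe(): the state, without advancing time (a new reading comes with each control period).
- eyes.get_image(name): name is "scene" or "top" or "wrist"; returns the picture (420x560x3 uint8, red, green, blue); there is no depth.
- eyes.camera_model(name): a dict with "vfov" (degrees; the focal length in pixels is half the picture's height over the tangent of half this angle, whatever the lens; pixels are square), "cx", "cy" (the principal point, pixels), "k1" (the pictures are not rectified: a ray, as slopes to the right and down, at radius r is drawn at 1 + k1 r^2 times it, then the intrinsics apply), "pose" (4x4, takes a point from camera to world coordinates). Camera axes: x right, y up, looking along -z (the intrinsics and any distortion apply to the point x, -y, -z); pixel columns grow to the right and rows downward; lengths in m; the calibration is good to about 2 mm. A picture is of the moment at which its call begins: read the wrist's pose just before it. camera_model takes no time and is no camera call; for the wrist camera it gives the pose at the moment of the call.
- close_job(): hands the job in, once; it reports no verdict.
The state is a dict: "time_s": time; "q": joint angles; "qvel": joint speeds; "joint_efforts": joint torques, N m; "position": TCP position; "tool_rot": TCP orientation; "ft_force": force on the tool from outside, world axes, zero at the start; "wrist_torque": the same for the moment, N m; "grip_width": finger opening in m.
Only numpy, scipy, OpenCV 4.12 (cv2) and the standard library are available. Lean on these libraries where they do the work, as an engineer would, in place of code of your own. Each camera call takes 0.05 s, during which the arm holds its last target. There are 200 camera calls.

TASK

The clamp bolt of the guide post at the end of the raised can lane is slack and the post has sagged over the rail. Take the engineer's square by its upright, stand it with its foot flat on the narrow rail clear of the post, then slide it along the rail into the corner until its foot sits flat on the rail and its upright lies flush against the post, which is thereby pushed up square to the rail. Finish while still gripping the square and holding it pressed down and into the corner, so that the bolt could now be tightened; move the post with the square only, not with the robot, and leave the other things alone.

Things in the scene. Friction and masses are not known exactly. Their poses are not given: they have to be found in the camera images.
- square: loose L-shaped steel engineer's square, 0.36-0.56 kg, standing on its foot. Foot 100 long, 24 wide, 12 mm high, flat below; upright at one end of it, 36 mm wide along the foot, 10 mm thick, 90 mm tall in all. Origin: underside at the outer heel, mid-thickness. Own z up; own x along the foot, out of the upright's outer face (foot x = -100..0, upright x = -36..0, y = -5..5 mm).
- square_top (a point): middle of the top end of the square's upright: 18 mm inside its outer face, 90 mm above the foot's underside. The upright's outer face (x = 0 of the square) is the one that goes against the post.
- rail: fixed flat steel bar of the can lane, 250 long, 44 wide, 12 mm thick; its top is 45 mm above the bench. Origin: the corner, on the bar's top at mid-width, where the post's face is when square. Own x along the bar towards the post (bar x = -205..+45 mm, free up to the post), z up, y across the bar to the guide strip's side. Place and direction vary.
- post: guide post on the bar: aluminium tube 32 x 32 mm, its top 80 mm above the bar when square, on a cross bolt 20 mm behind its face and 34 mm above the bar; its foot clears the bar by 6 mm. Origin: on its face that looks to -x, mid-width, at bar height; origin and axes match the rail's when the post is square.
- strip (a point): middle of the white guide strip that the post carries: 215 mm long, 28 mm high, parallel to the bar on its +y side, 44 to 55 mm from the bar's middle, 48 to 72 mm above the bar when square. It leans with the post. A gripper body that stays 95 mm above the bar passes over post and strip; the held upright goes against the post's full height.
- pivot (a joint): lean of the post about its bolt, rad: 0 = square to the rail, positive = towards -x of the rail. It starts sagged on its stop at 0.16: the strip's weight pulls it there with about 0.18 N m, so about 4 N at its top lifts it, and it falls back if let go. It could be pushed over to -0.12. Parts rub with friction 0.45 to 0.85.
- can_peach: empty tall drinks can, 66 mm across, 157 mm tall, standing; a bystander; origin at the centre of its underside
- end_stack_2: low stack of gold can ends, 66 mm across, 16 mm high; a bystander; origin at the centre of its underside
- wrench: combination spanner, 193 x 27 x 7 mm, lying flat; a bystander; origin at the centre of its underside
- hex_key: L-shaped black hexagon key, 92 x 28 x 6 mm, lying flat; a bystander; origin at the centre of its underside
- spray: spray bottle, 57 x 99 mm, 218 mm tall, standing; a bystander; origin at the centre of its underside
- tape: roll of tape, 66 mm across, 19 mm high, lying flat; a bystander; origin at the centre of its underside
- roll: spare seaming roll, 49 mm across, 34 mm high, standing; a bystander; origin at the centre of its underside
- jar: clear sample jar with black lid, 62 mm across, 92 mm tall; a bystander; origin at the centre of its underside
- marker: black marker pen, 130 x 15 x 15 mm, lying; a bystander; origin at the centre of its underside
Not all that is in view belongs to the job. There is more than one size of the square; the job needs the smallest.

How it is judged (in metres and radians):
On the way:
1. the held square stands with its foot flat on the rail, clear of the post, which still sags (y of square in the frame of rail between -0.012 and 0.012 m and contact force between the fingers and square above 1 N and z of square in the frame of rail between -0.003 and 0.003 m and x of square in the frame of rail between -0.12 and -0.008 m and angle between the z axis of square and the z axis of rail, either way round below 0.06 rad and contact force between square and rail above 0.5 N and contact force between square and post below 0.3 N and value of joint pivot above 0.1 rad), for 0.2 s.
At the end, for the whole second after the job is handed in: Square still gripped; foot flat on the rail (2.5 mm, 0.022 rad; within 12 mm of mid-bar; along it within 0.06 rad), bearing over 1.5 N; heel within 3 mm of the corner, upright bearing on the post over 2 N; post square within 0.02 rad; at rest (y of square in the frame of rail between -0.012 and 0.012 m and contact force between the fingers and square above 1 N and value of joint pivot between -0.02 and 0.02 rad and x of square in the frame of rail between -0.003 and 0.003 m and z of square in the frame of rail between -0.0025 and 0.0025 m and angle between the z axis of square and the z axis of rail, either way round below 0.022 rad and angle between the x axis of square and the x axis of rail, either way round below 0.06 rad and contact force between square and post above 2 N and contact force between square and rail above 1.5 N and linear speed of square below 0.02 m/s); the arm keeps its last pose, push and grip.
It fails at once if the robot itself touches the post or its guide strip (contact force between any of the fingers, the arm and post above 1 N).
It fails at once if a bystander is moved by more than 20 mm (distance of any of can_peach, end_stack_2, wrench, hex_key, spray, tape, roll, jar, marker from where it was at the start of the episode above 0.02 m).
It also fails if it takes over 54 s, if anything falls off the work surface, if the arm or the gripper's body presses on something with over 40 N, if the wrist force passes 120 N, or if a joint passes its speed limit or range.

## Working session

There is one attempt and no reset: what is moved stays moved. The work goes in short steps, Python scripts to look and compute and a shell command to move; the robot and the scene stay as the last step left them, time stands still between calls to the robot, and variables do not carry over. Pictures are saved under pics/ and viewed, about 8 in all and at most 12, crops included, and the job is handed in when it is done.

```bash
mkdir -p pics; ls; cat > h.py <<'E'
import numpy as np, cv2
from rig import env, eyes
def snap(name,fn=None):
    m=eyes.camera_model(name); im=eyes.get_image(name)
    if fn: cv2.imwrite('pics/'+fn,im[:,:,::-1])
    return im,m
def ray(m,u,v):
    f=210/np.tan(np.radians(m['vfov']/2))
    d=np.array([(u-m['cx'])/f,(v-m['cy'])/f]); s=d.copy()
    for _ in range(20): s=d/(1+m['k1']*(s@s))
    P=np.array(m['pose']); return P[:3,3],P[:3,:3]@np.array([s[0],-s[1],-1])
def onz(m,u,v,z):
    o,d=ray(m,u,v); return o+d*(z-o[2])/d[2]
def proj(m,p):
    f=210/np.tan(np.radians(m['vfov']/2)); P=np.array(m['pose'])
    c=P[:3,:3].T@(np.array(p)-P[:3,3]); s=np.array([c[0],-c[1]])/-c[2]
    s=s*(1+m['k1']*(s@s)); return np.array([m['cx'],m['cy']])+f*s
E
python3 - <<'E'
from h import *
import pickle
for n in ['scene','top','wrist']:
    im,m=snap(n,n+'0.png'); pickle.dump((im,m),open(n+'0.pkl','wb'))
    P=np.array(m['pose']); print(n,m['vfov'],m['k1'],P[:3,3].round(3),-P[:3,2].round(3))
print(env.observe()['tool_rot'],env.observe()['time_s'])
E
```

```text
pics
scene 47.75131157462951 -0.0456259041731931 [-0.191 -1.057  0.809] [ 0.472  0.746 -0.469]
top 49.934026068858465 -0.03311488440396762 [0.368 0.103 1.321] [ 0.114 -0.004 -0.994]
wrist 68.32289961006464 -0.02838014378172236 [ 0.209 -0.515  0.375] [-0.279 -0.07  -0.958]
[[-3.82888080e-05  2.51096415e-01 -9.67962080e-01]
 [ 1.10103150e-03 -9.67961484e-01 -2.51096304e-01]
 [-9.99999393e-01 -1.07537092e-03 -2.39402971e-04]] 0.15
```

```bash
python3 -c "
import cv2,numpy as np
a=cv2.imread('pics/top0.png');cv2.imwrite('pics/t0.png',cv2.resize(a,(800,600),interpolation=cv2.INTER_CUBIC))
a=cv2.imread('pics/scene0.png');cv2.imwrite('pics/s0.png',cv2.resize(a,(800,600),interpolation=cv2.INTER_CUBIC))"
```

```text
(no output)
```

View pics/t0.png

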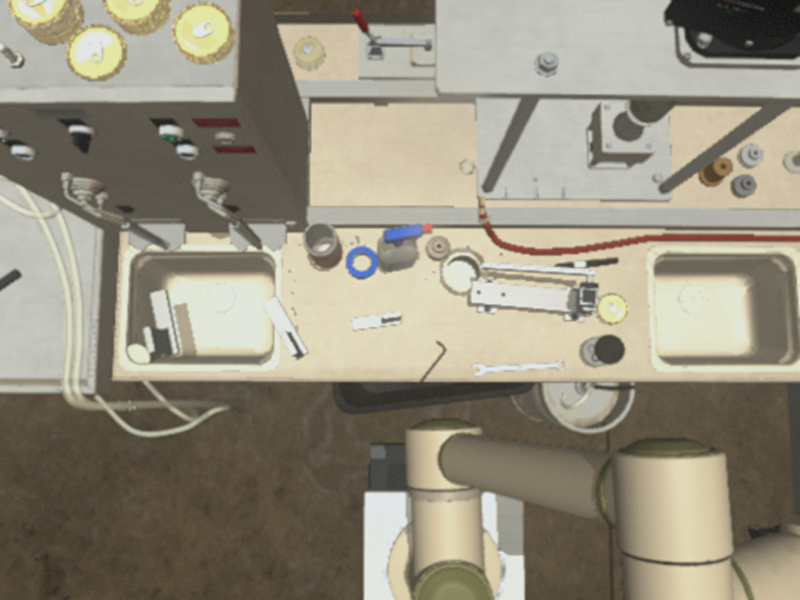

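View pics/s0.png

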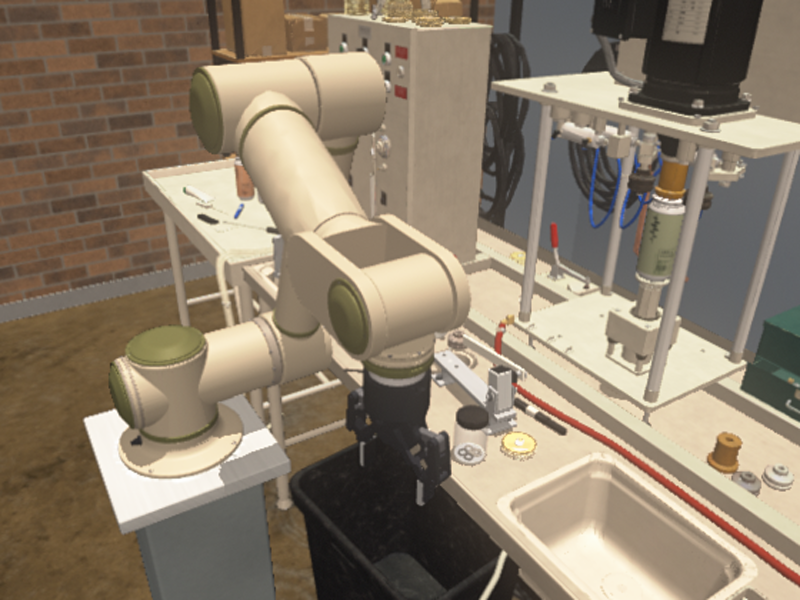

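```bash
python3 - <<'E'
from h import *
import pickle
im,m=pickle.load(open('top0.pkl','rb'))
for n,(u,v),z in [('sqA foot end',(352,322),.012),('sqA end',(402,318),.0),('sqB top',(270,300),.01),('sqB bot',(302,357),0),('sqC',(160,292),0),('sqC2',(168,355),0),('rail -x',(470,295),.045),('post',(580,300),.045),('jar',(605,345),.09),('can',(322,240),.157),('spray',(400,240),.2),('sink edge',(282,300),0)]:
    print(n,onz(m,u*.7,v*.7,z).round(3))
a=cv2.resize(im[180:280,80:220],None,fx=5,fy=5,interpolation=cv2.INTER_CUBIC)
b=cv2.resize(im[170:220,320:440],None,fx=5,fy=5,interpolation=cv2.INTER_CUBIC)
b=cv2.copyMakeBorder(b,0,0,0,100,cv2.BORDER_CONSTANT)
cv2.imwrite('pics/c1.png',cv2.resize(np.vstack([a,b]),(560,600))[:,:,::-1])
E
```

```text
sqA foot end [0.492 0.185 0.012]
sqA end [0.501 0.083 0.   ]
sqB top [0.537 0.354 0.01 ]
sqB bot [0.42  0.287 0.   ]
sqC [0.554 0.585 0.   ]
sqC2 [0.423 0.563 0.   ]
rail -x [ 0.543 -0.052  0.045]
post [ 0.534 -0.273  0.045]
jar [ 0.441 -0.306  0.09 ]
can [0.629 0.233 0.157]
spray [0.62 0.09 0.2 ]
sink edge [0.538 0.331 0.   ]
```

View pics/c1.png

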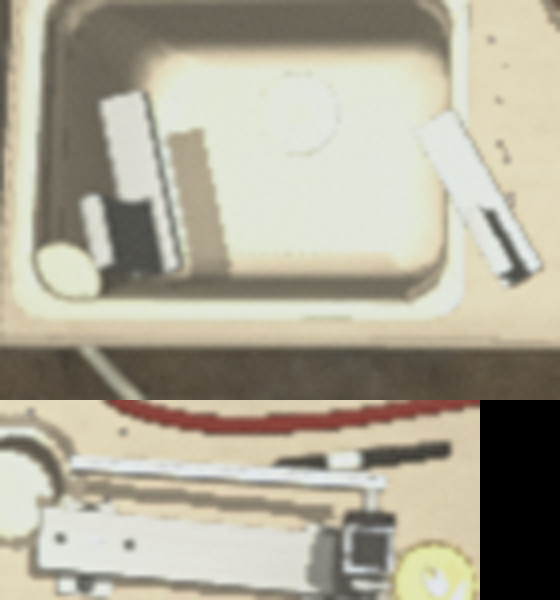

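The squares, in the 800x600 top view: A on the bench at (375,321), about 102 mm long; B on the sink edge at (285,328), about 134 mm; C in the sink at (163,322), 130 mm or more. A is the smallest and matches the given 100 mm. Its upright is at the right-hand end (390,320), so its x points roughly towards -y, like the rail's. The rail runs from (470,295) to the post at (587,298), and the crop confirms this. I'll move over A now.

```bash
python3 -m pendant '{"travel":[[18,32.5,2.5],[18,32.5,2.5],[18,32.5,2.5],[18,32.5,2.5],[18,32.5,2.5],[18,32.5,2.5],[18,32.5,2.5],[18,32.5,2.5],[18,32.5,2.5],[18,32.5,2.5],[18,32.5,2.5],[18,32.5,2.5],[18,32.5,2.5],[18,32.5,2.5],[18,32.5,2.5],[18,32.5,2.5],[18,32.5,2.5],[18,32.5,2.5],[18,32.5,2.5],[18,32.5,2.5]],"delta_rot":[[0,0,0.07],[0,0,0.07],[0,0,0.07],[0,0,0.07],[0,0,0.07],[0,0,0.07],[0,0,0.07],[0,0,0.07],[0,0,0.07],[0,0,0.07],[0,0,0.07],[0,0,0.07],[0,0,0.07],[0,0,0.07],[0,0,0.07],[0,0,0.07],[0,0,0.07],[0,0,0.07],[0,0,0.07],[0,0,0.07]]}' 70
python3 -m pendant '{"travel":[[0,0,0],[0,0,0],[0,0,0]],"delta_rot":[[0,0,0],[0,0,0],[0,0,0]]}'
python3 - <<'E'
from h import *
import pickle
o=env.observe(); print(np.array(o['tool_rot']).round(3),np.array(o['q']).round(1))
im,m=snap('wrist'); pickle.dump((im,m),open('w1.pkl','wb'))
im2,m2=snap('top'); pickle.dump((im2,m2),open('top1.pkl','wb'))
cv2.imwrite('pics/w1.png',cv2.resize(im,(800,600),interpolation=cv2.INTER_CUBIC)[:,:,::-1])
print(np.array(m['pose']).round(3))
E
```

```text
time_s: 1.82
position: [0.4985, 0.1196, 0.2457]
tool_rot: [[-0.0, 0.996, 0.087], [-0.0, 0.087, -0.996], [-1.0, -0.0, 0.0]]
ft_force: [0.4, -1.6, 0.0]
grip_width: 0.0702
time_s: 2.07
position: [0.4977, 0.1174, 0.2453]
tool_rot: [[-0.001, 0.997, 0.083], [-0.0, 0.083, -0.997], [-1.0, -0.001, 0.0]]
ft_force: [-0.5, -0.8, -0.1]
grip_width: 0.0701
[[-0.001  0.997  0.083]
 [-0.     0.083 -0.997]
 [-1.    -0.001  0.   ]] [ 0.  16.1 74.7 -0.  89.3 -4.7]
[[ 0.997 -0.079 -0.021  0.492]
 [ 0.082  0.955  0.285  0.19 ]
 [-0.003 -0.286  0.958  0.425]
 [ 0.     0.     0.     1.   ]]
```

View pics/w1.png

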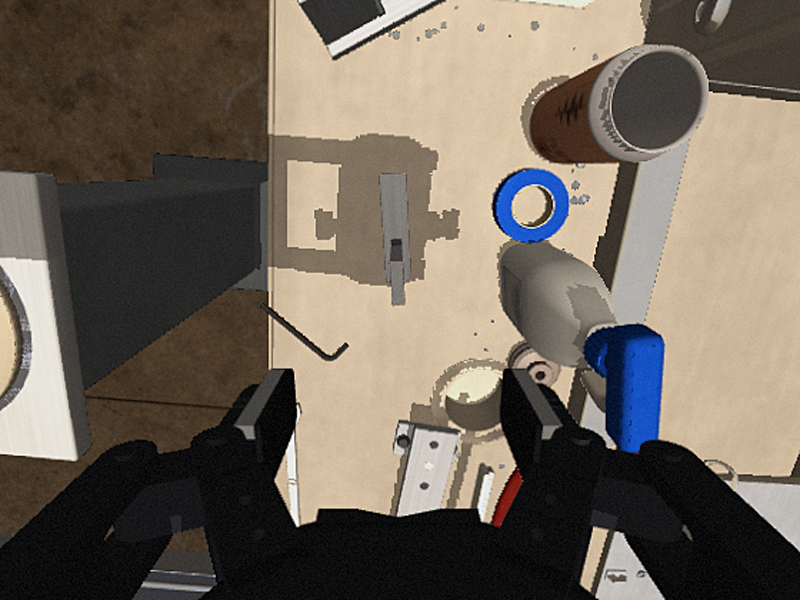

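The wrist picture shows square A. Its foot runs from (392,173) down to about (397,240), and the upright's inner face is the dark patch at (397,250). The upright's lit top end spans roughly (390..407, 262..305). The area around it is free. The rail's near end is at (428,430). I'll enlarge the square and take a second picture over the rail.

```bash
python3 -m pendant '{"travel":[[3,-33,2],[3,-33,2],[3,-33,2],[3,-33,2],[3,-33,2],[3,-33,2],[3,-33,2],[3,-33,2],[3,-33,2],[3,-33,2],[3,-33,2],[3,-33,2],[0,0,0],[0,0,0],[0,0,0]],"delta_rot":[[0,0,0],[0,0,0],[0,0,0],[0,0,0],[0,0,0],[0,0,0],[0,0,0],[0,0,0],[0,0,0],[0,0,0],[0,0,0],[0,0,0],[0,0,0],[0,0,0],[0,0,0]]}' 85
python3 - <<'E'
from h import *
import pickle
im,m=snap('wrist'); pickle.dump((im,m),open('w2.pkl','wb'))
w1,_=pickle.load(open('w1.pkl','rb'))
b=cv2.resize(w1[110:225,250:305],(287,600),interpolation=cv2.INTER_CUBIC)
a=cv2.resize(im[:,140:499],(513,600),interpolation=cv2.INTER_CUBIC)
cv2.imwrite('pics/c2.png',np.hstack([b,a])[:,:,::-1])
E
```

```text
time_s: 3.42
position: [0.5333, -0.2786, 0.2698]
tool_rot: [[-0.0, 0.997, 0.081], [0.0, 0.081, -0.997], [-1.0, -0.0, -0.0]]
ft_force: [0.1, 0.3, 0.7]
grip_width: 0.0853
```

View pics/c2.png

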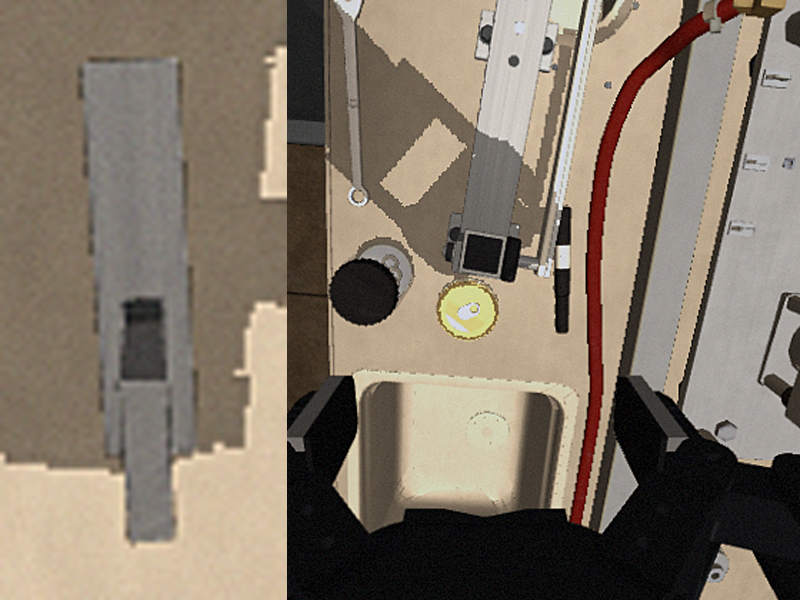

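The crop on the left shows the square cleanly: the foot end edge is at (82..182, 61), the heel edge at (105..197, 452), and the upright's top end runs from (125..165, 381) to (128..175, 541). On the right, the rail's edges run from about (487,60) to (463,210) and from (552,15) to (515,210). The sagged post's top face edge is at (463..508, 234). The strip is on the right, from (597,0) to (545,270). Next I'll work out the positions.

```bash
python3 - <<'E'
from h import *
import pickle
w1,m1=pickle.load(open('w1.pkl','rb')); w2,m2=pickle.load(open('w2.pkl','rb'))
s=287/55
A=lambda u,v,z:onz(m1,250+u/s-.4,110+v/s-.4,z)
ft=[A(82,62,.012),A(182,60,.012)]; he=[A(105,452,.012),A(197,452,.012)]
ti=[A(122,382,.09),A(166,381,.09)]; to=[A(126,543,.09),A(176,541,.09)]
mid=lambda p:(p[0]+p[1])/2
for n,p in [('foot end',ft),('heel',he),('top in',ti),('top out',to)]: print(n,mid(p).round(4),'w',np.linalg.norm(p[0]-p[1]).round(4))
print('lenfoot',np.linalg.norm(mid(ft)-mid(he)),'toplen',np.linalg.norm(mid(ti)-mid(to)))
d=mid(he)-mid(ft); print('ang',np.degrees(np.arctan2(d[1],d[0])))
# rail edges in w2 by Lab gradient across rows
lab=cv2.cvtColor(cv2.GaussianBlur(w2,(3,3),0),cv2.COLOR_RGB2LAB).astype(float)
b=lab[:,:,2]
L=[];R=[]
for v in range(50,146,3):
    uc=(500+(100-v/.7)*0.165-287)/1.429+140
    def edge(u0,sg):
        us=np.arange(int(u0)-11,int(u0)+12); g=sg*(b[v,us+1]-b[v,us-1]); k=g.argmax()
        return us[k] if g[k]>3 else None
    l=edge(uc-17,-1); r=edge(uc+20,1)
    if l: L.append(onz(m2,l,v,.045)[:2])
    if r: R.append(onz(m2,r,v,.045)[:2])
for n,E_ in [('L',L),('R',R)]:
    E_=np.array(E_); k=np.ones(len(E_),bool)
    for _ in range(4):
        p=np.polyfit(E_[k,1],E_[k,0],1); r=E_[:,0]-np.polyval(p,E_[:,1]); k=abs(r)<max(.0015,1.5*np.median(abs(r)))
    print(n,len(E_),k.sum(),p,'x at y=-.1,-.25',np.polyval(p,[-.1,-.25]),'ang',np.degrees(np.arctan2(-1,-p[0])),'rms',r[k].std())
B=lambda u,v,z:onz(m2,(u-287)/1.429+140-.35,v/1.4286-.35,z)
print('post top edge',B(463,233,.1212).round(4),B(508,236,.1212).round(4))
print('rail -x end',[onz(m1,u*.7-.15,v*.7-.15,.045).round(4) for u,v in [(402,422),(460,432)]])
a=cv2.resize(w2[140:210,225:325],(800,560),interpolation=cv2.INTER_CUBIC)
cv2.imwrite('pics/c3.png',a[:,:,::-1])
E
```

```text
foot end [0.4867 0.1852 0.012 ] w 0.0246
heel [0.4995 0.0867 0.012 ] w 0.0242
top in [0.4954 0.1213 0.09  ] w 0.0093
top out [0.4997 0.0861 0.09  ] w 0.0109
lenfoot 0.09927869808853536 toplen 0.0354484056014022
ang -82.59229097812911
L 32 32 [0.0936573  0.53230047] x at y=-.1,-.25 [0.52293474 0.50888614] ang -95.3505601262272 rms 0.00037479225471020967
R 32 31 [0.09233061 0.57623039] x at y=-.1,-.25 [0.56699733 0.55314774] ang -95.27519770748536 rms 0.0003477113073328559
post top edge [ 0.5142 -0.2531  0.1212] [ 0.5476 -0.2526  0.1212]
rail -x end [array([ 0.5144, -0.0468,  0.045 ]), array([ 0.5724, -0.0533,  0.045 ])]
```

View pics/c3.png

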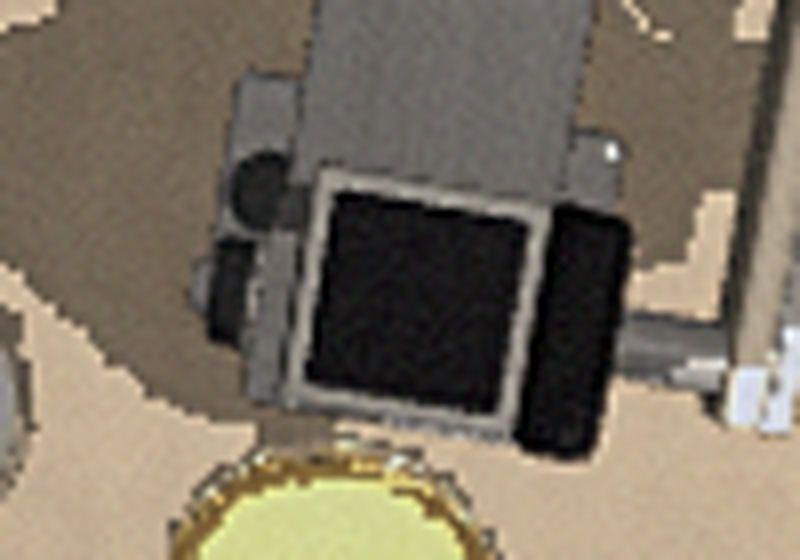

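```bash
python3 - <<'E'
from h import *
import pickle
w1,m1=pickle.load(open('w1.pkl','rb')); w2,m2=pickle.load(open('w2.pkl','rb'))
C=lambda u,v,z:onz(m2,225+u/8-.4,140+v/8-.4,z)
a,b=C(322,168,.1212),C(550,208,.1212); print('post edge',a.round(4),b.round(4),np.linalg.norm(a-b))
c,d=C(290,395,.1263),C(520,435,.1263); print('post back',c.round(4),d.round(4))
t=np.radians(-95.31); X=np.array([np.cos(t),np.sin(t)])
e=(a+b)[:2]/2; print('corner est',e+.00707*X)
xm=lambda y:.0930*y+.55427
print('mid-line x at',xm(-.2606))
for u,v,z in [(607,345,.21),(585,340,.2),(608,450,.2),(500,260,.03),(510,295,.1)]: print('spray',onz(m1,u*.7,v*.7,z).round(3))
E
python3 -m pendant '{"travel":[[-3,32,0],[-3,32,0],[-3,32,0],[-3,32,0],[-3,32,0],[-3,32,0],[-3,32,0],[-3,32,0],[-3,32,0],[-3,32,0],[-3,32,-5],[-3.7,31,-5],[0,0,0],[0,0,0],[0,0,0]],"delta_rot":[[0,0,0.047],[0,0,0],[0,0,0],[0,0,0],[0,0,0],[0,0,0],[0,0,0],[0,0,0],[0,0,0],[0,0,0],[0,0,0],[0,0,0],[0,0,0],[0,0,0],[0,0,0]]}' 40
```

```text
post edge [ 0.5162 -0.2506  0.1212] [ 0.5467 -0.2535  0.1212] 0.03064105391347834
post back [ 0.5142 -0.2804  0.1263] [ 0.5452 -0.2834  0.1263]
corner est [ 0.53076916 -0.25908694]
mid-line x at 0.5300342
spray [0.608 0.11  0.21 ]
spray [0.601 0.109 0.2  ]
spray [0.629 0.04  0.2  ]
spray [0.59  0.118 0.03 ]
spray [0.584 0.104 0.1  ]
time_s: 4.72
position: [0.497, 0.1048, 0.2601]
tool_rot: [[0.001, 0.991, 0.131], [-0.0, 0.131, -0.991], [-1.0, 0.001, 0.0]]
ft_force: [0.6, -0.7, -0.5]
grip_width: 0.0401
```

```bash
python3 -m pendant '{"travel":[[0,0,-30],[0,0,-30],[0,0,-30],[0,0,-30],[0,0,-30],[0,0,-30],[0,0,-20],[0,0,-12],[0,0,0],[0,0,0],[0,0,0]],"delta_rot":[[0,0,0],[0,0,0],[0,0,0],[0,0,0],[0,0,0],[0,0,0],[0,0,0],[0,0,0],[0,0,0],[0,0,0],[0,0,0]]}' 40
python3 -m pendant '{"travel":[[0,0,0],[0,0,0],[0,0,0],[0,0,0],[0,0,0],[0,0,0],[0,0,0],[0,0,0],[0,0,0],[0,0,0]],"delta_rot":[[0,0,0],[0,0,0],[0,0,0],[0,0,0],[0,0,0],[0,0,0],[0,0,0],[0,0,0],[0,0,0],[0,0,0]]}' 0 100
```

```text
time_s: 5.63
position: [0.4982, 0.1041, 0.0488]
tool_rot: [[0.002, 0.992, 0.129], [-0.0, 0.129, -0.992], [-1.0, 0.002, 0.0]]
ft_force: [0.3, -0.3, -0.4]
grip_width: 0.0396
time_s: 6.47
position: [0.4981, 0.1045, 0.0489]
tool_rot: [[0.002, 0.992, 0.13], [-0.0, 0.13, -0.992], [-1.0, 0.002, 0.001]]
ft_force: [-1.3, -0.3, 6.6]
grip_width: 0.006
```

```bash
python3 - <<'E'
from h import *
import pickle
im,m=snap('wrist'); pickle.dump((im,m),open('w3.pkl','wb'))
cv2.imwrite('pics/w3.png',cv2.resize(im[140:420,140:420],(600,600),interpolation=cv2.INTER_CUBIC)[:,:,::-1])
o=env.observe();print(o['grip_width'],o['ft_force'],o['position'])
E
```

```text
0.005832416720602827 [-0.58841277 -1.6715265   7.19457835] [0.49804839 0.10455919 0.04887785]
```

View pics/w3.png

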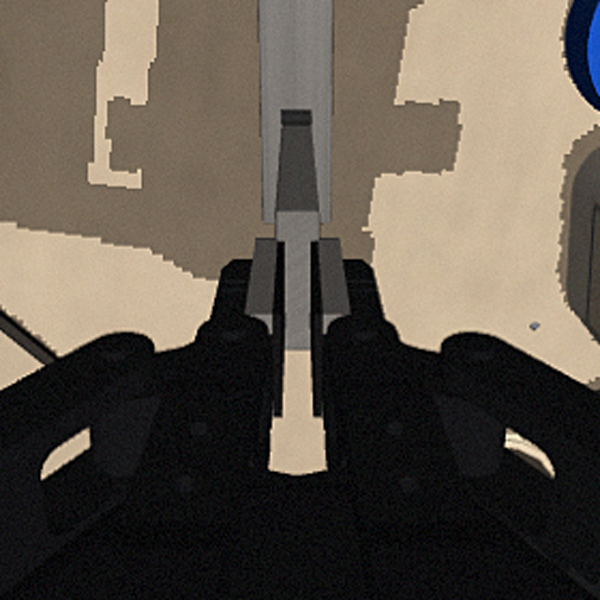

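The pads hold the upright squarely at its middle: upright at (297,280), foot reaching up to (295,0). The 6 mm reading is below the 10 mm thickness, so the pads must be giving a little. Next I'll lift it and carry it to the rail.

```bash
python3 -m pendant '{"travel":[[0,0,10],[0,0,20],[0,0,30],[0,0,30],[3.9,-29.1,0],[3.9,-29.1,0],[3.9,-29.1,0],[3.9,-29.1,0],[3.9,-29.1,0],[3.9,-29.1,0],[3.9,-29.1,0],[3.9,-29.1,0],[3.9,-29.1,0],[3.9,-29.1,0],[0,0,-10],[0,0,-10],[0,0,-10],[0,0,0],[0,0,0],[0,0,0]],"delta_rot":[[0,0,0],[0,0,0],[0,0,0],[0,0,0],[0,0,-0.03],[0,0,-0.03],[0,0,-0.03],[0,0,-0.03],[0,0,-0.03],[0,0,-0.03],[0,0,-0.03],[0,0,-0.013],[0,0,0],[0,0,0],[0,0,0],[0,0,0],[0,0,0],[0,0,0],[0,0,0],[0,0,0]]}'
python3 - <<'E'
from h import *
import pickle
im,m=snap('wrist'); pickle.dump((im,m),open('w4.pkl','wb'))
im2,m2=snap('scene'); pickle.dump((im2,m2),open('s4.pkl','wb'))
a=cv2.resize(im[60:340,140:420],(500,500),interpolation=cv2.INTER_CUBIC)
u,v=proj(m2,[.53,-.2,.08]).astype(int); b=cv2.resize(im2[v-60:v+60,u-36:u+36],(300,500),interpolation=cv2.INTER_CUBIC)
cv2.imwrite('pics/w4.png',np.hstack([a,b])[:,:,::-1]); o=env.observe();print(o['ft_force'],o['position'],o['grip_width'])
E
```

```text
time_s: 8.18
position: [0.5366, -0.1856, 0.1081]
tool_rot: [[0.0, 0.996, -0.092], [-0.0, -0.092, -0.996], [-1.0, 0.0, 0.0]]
ft_force: [0.2, -0.3, -3.8]
grip_width: 0.0058
[ 0.35962818  0.01046349 -3.70397852] [ 0.5366926  -0.18600025  0.10833924] 0.005742821548764136
```

View pics/w4.png

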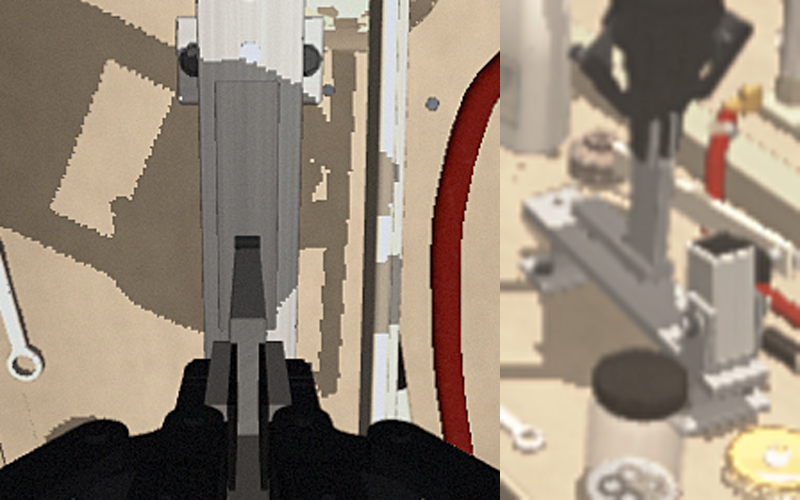

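The square is held 14 mm above the rail, parallel to it and centred: foot at 217..279 and rail at 199..302 in the left crop. It is well clear of the sagged post. I'll lower it until the foot touches.

```bash
python3 -m pendant '{"travel":[[0,0,-5],[0,0,-5],[0,0,-2],[0,0,-1],[0,0,-1],[0,0,0],[0,0,0]],"delta_rot":[[0,0,0],[0,0,0],[0,0,0],[0,0,0],[0,0,0],[0,0,0],[0,0,0]]}'
python3 -m pendant '{"travel":[[0,0,-1],[0,0,0],[0,0,0]],"delta_rot":[[0,0,0],[0,0,0],[0,0,0]]}'
```

```text
time_s: 8.87
position: [0.5365, -0.1866, 0.094]
tool_rot: [[0.0, 0.996, -0.093], [-0.0, -0.093, -0.996], [-1.0, 0.001, 0.0]]
ft_force: [-1.3, -0.7, -1.1]
grip_width: 0.0056
time_s: 9.12
position: [0.5369, -0.1867, 0.0939]
tool_rot: [[0.002, 0.996, -0.093], [-0.001, -0.093, -0.996], [-1.0, 0.002, 0.001]]
ft_force: [-1.9, -0.1, 6.3]
grip_width: 0.0058
```

```bash
python3 -m pendant '{"travel":[[0,0,0],[0,0,0],[-0.35,-4,0],[-0.35,-4,0],[-0.4,-4,0],[-0.35,-4,0],[-0.4,-4,0],[-0.35,-4,0],[-0.4,-4,0],[-0.35,-4,0],[-0.4,-4,0],[-0.35,-4,0],[-0.4,-4,0],[0,0,0],[0,0,0]],"delta_rot":[[0,0,0],[0,0,0],[0,0,0],[0,0,0],[0,0,0],[0,0,0],[0,0,0],[0,0,0],[0,0,0],[0,0,0],[0,0,0],[0,0,0],[0,0,0],[0,0,0],[0,0,0]]}'
python3 -m pendant '{"travel":[[-0.2,-2,0],[-0.2,-2,0],[-0.2,-2,0],[0,0,0],[0,0,0]],"delta_rot":[[0,0,0],[0,0,0],[0,0,0],[0,0,0],[0,0,0]]}'
```

```text
time_s: 10.37
position: [0.5322, -0.2304, 0.0925]
tool_rot: [[-0.0, 0.996, -0.093], [0.001, -0.093, -0.996], [-1.0, -0.0, -0.001]]
ft_force: [1.4, 1.3, -0.7]
grip_width: 0.0053
time_s: 10.78
position: [0.5316, -0.2364, 0.0926]
tool_rot: [[-0.0, 0.996, -0.093], [0.0, -0.093, -0.996], [-1.0, -0.0, -0.0]]
ft_force: [-0.2, 1.8, -1.1]
grip_width: 0.0055
```

```bash
python3 -m pendant '{"travel":[[-0.1,-1,-0.5],[-0.1,-1,-0.5],[-0.1,-1,0],[0,0,0],[0,0,0]],"delta_rot":[[0,0,0],[0,0,0],[0,0,0],[0,0,0],[0,0,0]]}'
python3 -m pendant '{"travel":[[-0.1,-1,0],[0,0,0],[0,0,0],[0,0,0]],"delta_rot":[[0,0,0],[0,0,0],[0,0,0],[0,0,0]]}'
python3 -m pendant '{"travel":[[-0.1,-1,0],[0,0,0],[0,0,0],[0,0,0]],"delta_rot":[[0,0,0],[0,0,0],[0,0,0],[0,0,0]]}'
```

```text
time_s: 11.2
position: [0.5314, -0.2393, 0.0918]
tool_rot: [[0.0, 0.996, -0.093], [0.0, -0.093, -0.996], [-1.0, 0.0, -0.0]]
ft_force: [-0.1, 1.8, 1.6]
grip_width: 0.0054
time_s: 11.53
position: [0.5313, -0.2403, 0.0917]
tool_rot: [[-0.0, 0.996, -0.093], [0.0, -0.093, -0.996], [-1.0, -0.0, -0.0]]
ft_force: [-0.0, 2.2, -0.5]
grip_width: 0.0054
time_s: 11.87
position: [0.5312, -0.2413, 0.0917]
tool_rot: [[-0.0, 0.996, -0.093], [0.0, -0.093, -0.996], [-1.0, -0.0, -0.0]]
ft_force: [0.0, 2.6, 0.2]
grip_width: 0.0051
```

```bash
python3 -m pendant '{"travel":[[-0.1,-1,-0.5],[0,0,0],[0,0,0],[0,0,0]],"delta_rot":[[0,0,0],[0,0,0],[0,0,0],[0,0,0]]}'
python3 -m pendant '{"travel":[[-0.1,-1,0],[0,0,0],[0,0,0],[0,0,0]],"delta_rot":[[0,0,0],[0,0,0],[0,0,0],[0,0,0]]}'
python3 - <<'E'
from h import *
import pickle
im,m=snap('wrist'); pickle.dump((im,m),open('w5.pkl','wb'))
im2,m2=snap('scene'); pickle.dump((im2,m2),open('s5.pkl','wb'))
a=cv2.resize(im[120:360,160:400],(400,400),interpolation=cv2.INTER_CUBIC)
u,v=proj(m2,[.53,-.22,.09]).astype(int); b=cv2.resize(im2[v-32:v+38,u-35:u+35],(400,400),interpolation=cv2.INTER_CUBIC)
cv2.imwrite('pics/w5.png',np.hstack([a,b])[:,:,::-1]); o=env.observe();print(o['ft_force'],o['wrist_torque'])
E
```

```text
time_s: 12.2
position: [0.5312, -0.2424, 0.0914]
tool_rot: [[0.0, 0.996, -0.093], [-0.0, -0.093, -0.996], [-1.0, 0.0, 0.0]]
ft_force: [0.2, 3.1, 2.5]
grip_width: 0.0052
time_s: 12.53
position: [0.531, -0.2433, 0.0912]
tool_rot: [[-0.0, 0.996, -0.093], [0.0, -0.093, -0.996], [-1.0, -0.0, -0.0]]
ft_force: [1.0, 2.4, 2.3]
grip_width: 0.0054
[0.10238231 2.73968995 0.83100031] [ 6.81771579e-01 -2.75705843e-02 -4.72026356e-04]
```

View pics/w5.png

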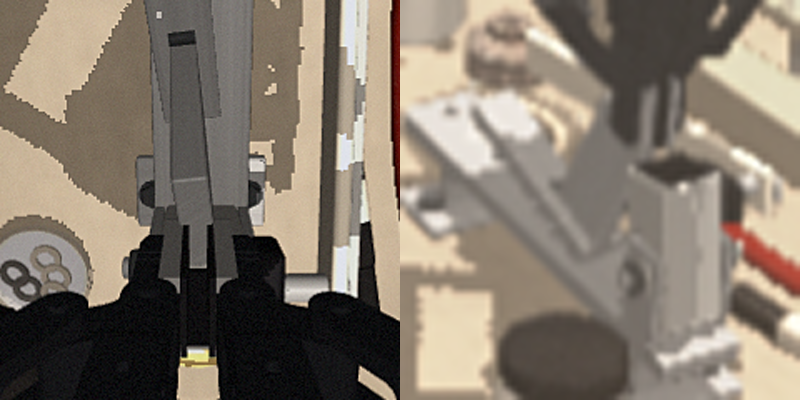

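The square seems to have shifted in the grip. In the left crop its upright is slanted, with the top end at (170..213, 180..228), and the pads hold only its outer edge. I'll look closer before going on.

```bash
python3 - <<'E'
from h import *
import pickle
im,m=pickle.load(open('w5.pkl','rb')); im2,m2=pickle.load(open('s5.pkl','rb'))
g=lambda x:np.clip(255*(x/255.)**.6,0,255).astype(np.uint8)
a=cv2.resize(g(im[90:290,225:325]),(300,600),interpolation=cv2.INTER_CUBIC)
u,v=proj(m2,[.53,-.22,.09]).astype(int);print(u,v)
b=cv2.resize(g(im2[v-40:v+35,u-40:u+22]),(496,600),interpolation=cv2.INTER_CUBIC)
cv2.imwrite('pics/w5b.png',np.hstack([a,b])[:,:,::-1])
E
```

```text
337 261
```

View pics/w5b.png

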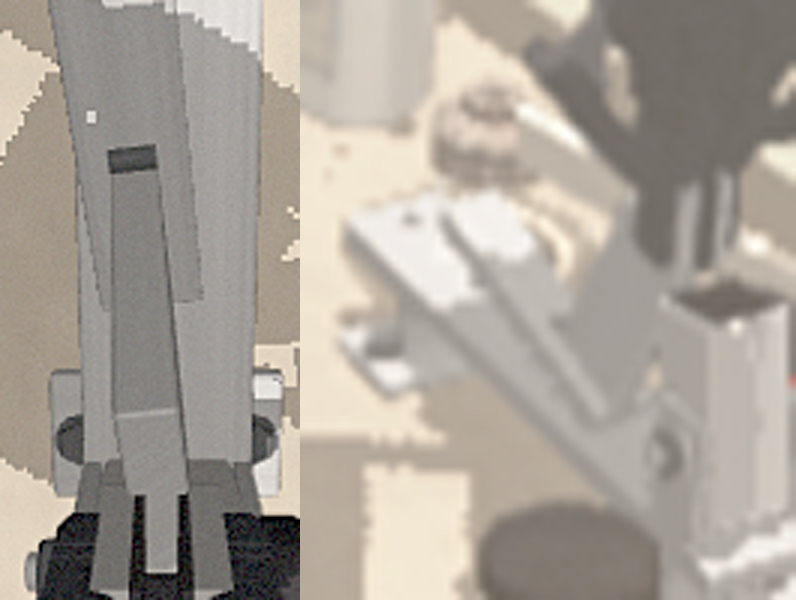

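```bash
python3 - <<'E'
from h import *
import pickle
im,m=pickle.load(open('w5.pkl','rb')); im2,m2=pickle.load(open('s5.pkl','rb'))
t=np.radians(-95.31); X=np.array([np.cos(t),np.sin(t),0]);Y=np.array([-X[1],X[0],0]);C=np.array([.5304,-.2592,.045]);Z=np.array([0,0,1])
F=lambda x,y,z:C+x*X+y*Y+z*Z
pb=lambda p:((proj(m2,p)-[297,221])*8+4).round()
pa=lambda p:((proj(m,p)-[225,90])*3+1).round()
print('TCP b',pb([.531,-.2433,.0912]),'a',pa([.531,-.2433,.0912]),'grasp a',pa([.531,-.2433,.1102]))
for l in (0,.08,.16):
    c,s=np.cos(l),np.sin(l)
    def P(x,y,z): dx,dz=x-.02,z-.034; return F(.02+dx*c-dz*s,y,.034+dz*c+dx*s)
    print(l,[tuple(pb(P(*q))) for q in [(0,-.016,.08),(0,.016,.08),(.032,-.016,.08),(0,-.016,.006),(.032,-.016,.006)]])
A=lambda u,v,z:onz(m,225+u/3-.3,90+v/3-.3,z)
def rf(p): d=p-C; return np.array([d@X,d@Y,d[2]]).round(4)
for n,u,v,z in [('footL',60,60,.057),('footR',183,60,.057),('heelL',105,305,.057),('heelR',203,298,.057),('topinL',115,415,.135),('topinR',175,410,.135),('heel inner base L',108,150,.057),('base R',157,145,.057),('railL',80,310,.045),('railR',254,400,.045)]: print(n,rf(A(u,v,z)))
print('tcp',rf(np.array([.531,-.2433,.0912])))
E
```

```text
TCP b [375. 353.] a [162. 448.] grasp a [162. 486.]
0 [(np.float64(371.0), np.float64(303.0)), (np.float64(452.0), np.float64(281.0)), (np.float64(426.0), np.float64(352.0)), (np.float64(355.0), np.float64(487.0)), (np.float64(407.0), np.float64(538.0))]
0.08 [(np.float64(365.0), np.float64(302.0)), (np.float64(445.0), np.float64(280.0)), (np.float64(419.0), np.float64(344.0)), (np.float64(358.0), np.float64(494.0)), (np.float64(411.0), np.float64(539.0))]
0.16 [(np.float64(358.0), np.float64(302.0)), (np.float64(439.0), np.float64(280.0)), (np.float64(413.0), np.float64(337.0)), (np.float64(362.0), np.float64(501.0)), (np.float64(415.0), np.float64(539.0))]
footL [-0.0935 -0.0233  0.012 ]
footR [-0.0935  0.0038  0.012 ]
heelL [-0.0383 -0.0143  0.012 ]
heelR [-0.04    0.0088  0.012 ]
topinL [-0.039  -0.0081  0.09  ]
topinR [-0.0398  0.0012  0.09  ]
heel inner base L [-0.0741 -0.013   0.012 ]
base R [-0.0752 -0.002   0.012 ]
railL [-0.0343 -0.0214 -0.    ]
railR [-0.0105  0.0227 -0.    ]
tcp [-0.0159 -0.0009  0.0462]
```

The square has pitched about 24° in the grip, with its top leaning to the post and its toe raised, because the dragging foot turned it between the pads. It has also yawed a bit. I'll get its pose from the six corner pixels seen, then free it, set it flat again, and regrip it lower and harder.

```bash
cat > pnp.py <<'E'
from h import *
from scipy.optimize import least_squares
from scipy.spatial.transform import Rotation as Ro
t=np.radians(-95.31); X=np.array([np.cos(t),np.sin(t),0]);Y=np.array([-X[1],X[0],0]);C=np.array([.5304,-.2592,.045])
M=np.array([X,Y,[0,0,1]])
OB=np.array([(-36,-5,90),(-36,5,90),(-36,-5,12),(-36,5,12),(0,-12,12),(0,12,12)])/1000.
def pose(m,px,ob=OB):
    P=np.array(m['pose'])
    f=210/np.tan(np.radians(m['vfov']/2)); K=np.array([[f,0,m['cx']],[0,f,m['cy']],[0,0,1]])
    ok,rv,tv=cv2.solvePnP(ob,np.array(px,float),K,np.array([m['k1'],0,0,0,0]),flags=cv2.SOLVEPNP_SQPNP)
    rv,tv=cv2.solvePnPRefineLM(ob,np.array(px,float),K,np.array([m['k1'],0,0,0,0]),rv,tv)
    D=np.diag([1,-1,-1]); R=P[:3,:3]@D@cv2.Rodrigues(rv)[0]; p=P[:3,:3]@D@tv[:,0]+P[:3,3]
    e=np.array([proj(m,p+R@q) for q in ob])-px
    return R,p,e
E
python3 - <<'E'
from pnp import *
import pickle
im,m=pickle.load(open('w5.pkl','rb'))
px=np.array([(115,415),(175,410),(108,150),(157,145),(105,305),(203,298)])/3.+[225-.3,90-.3]
R,p,e=pose(m,px); print('err',e.round(1).tolist())
Rr=M@R; print('rail pose',(M@(p-C)).round(4)); print(Rr.round(3))
print('grasp pt in square',(R.T@(np.array([.531,-.2433,.1102])-p)).round(4))
print('toe bottom rail',(M@(p+R@np.array([-.1,0,0])-C)).round(4))
E
```

```text
err [[-2.4, 0.3], [2.3, -0.6], [0.3, 1.3], [0.5, 1.1], [-1.7, -0.4], [1.1, -1.9]]
rail pose [-0.0469 -0.0034  0.0115]
[[ 0.92  -0.109  0.377]
 [ 0.1    0.994  0.043]
 [-0.379 -0.002  0.925]]
grasp pt in square [ 0.0084 -0.001   0.0615]
toe bottom rail [-0.1389 -0.0134  0.0494]
```

```bash
python3 -m pendant '{"travel":[[0.2,1.5,2],[0.2,1.5,2],[0.4,4,2],[0.4,4,2],[0.4,4,2],[0.4,4,2],[0.4,4,2],[0.4,4,1],[0.4,4,0],[0.4,4,0],[0,0,0],[0,0,0],[0,0,0],[0,0,0],[0,0,0],[0,0,0],[0,0,0],[0,0,0],[0,0,0]],"delta_rot":[[0,0,0],[0,0,0],[0,0,0],[0,0,0],[0,0,0],[0,0,0],[0,0,0],[0,0,0],[0,0,0],[0,0,0],[-0.064,0.006,0],[-0.064,0.006,0],[-0.064,0.006,0],[-0.064,0.006,0],[-0.064,0.006,0],[-0.064,0.006,0],[0,0,-0.1],[0,0,0],[0,0,0]]}'
python3 - <<'E'
from pnp import *
import pickle
im,m=snap('wrist'); pickle.dump((im,m),open('w6.pkl','wb'))
im2,m2=snap('scene'); pickle.dump((im2,m2),open('s6.pkl','wb'))
o=env.observe();print(o['ft_force'],M@(np.array(o['position'])-C))
g=lambda x:np.clip(255*(x/255.)**.6,0,255).astype(np.uint8)
a=cv2.resize(g(im[20:300,205:345]),(300,600),interpolation=cv2.INTER_CUBIC)
b=cv2.resize(g(im2[221:296,297:359]),(496,600),interpolation=cv2.INTER_CUBIC)
cv2.imwrite('pics/w6.png',np.hstack([a,b])[:,:,::-1])
E
```

```text
time_s: 14.22
position: [0.535, -0.2081, 0.106]
tool_rot: [[-0.071, 0.982, -0.175], [-0.369, -0.189, -0.91], [-0.927, -0.0, 0.375]]
ft_force: [-0.7, -0.6, -4.7]
grip_width: 0.0051
[ 0.09002112 -0.47825902 -4.57488419] [-0.05083798 -0.00061786  0.06115818]
```

View pics/w6.png

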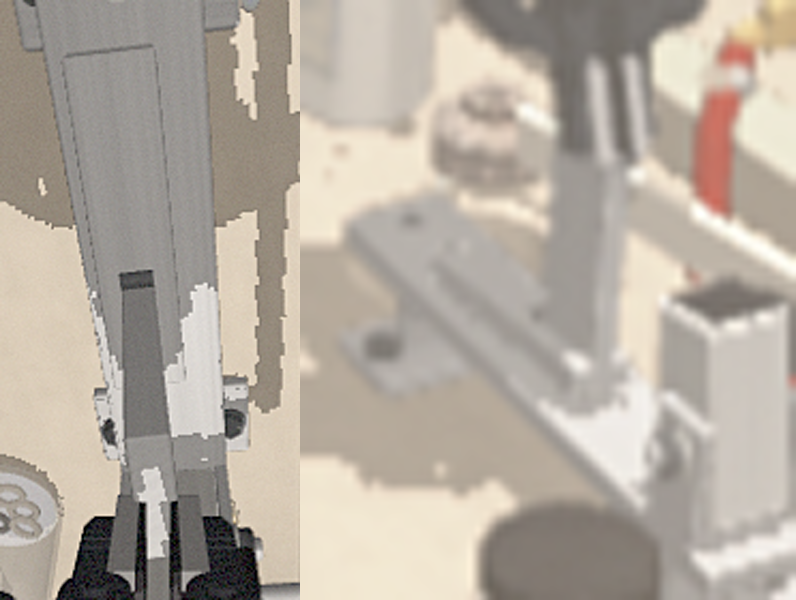

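```bash
python3 - <<'E'
from pnp import *
import pickle
im,m=pickle.load(open('w6.pkl','rb')); im2,m2=pickle.load(open('s6.pkl','rb'))
ob=np.array([(-36,-5,90),(-36,5,90),(-36,-5,12),(-36,5,12),(-100,-12,12),(-100,12,12)])/1000.
px=np.array([(125,437),(170,435),(120,273),(153,270),(65,57),(155,45)])/2.143+[205-.25,20-.25]
R,p,e=pose(m,px,ob); print('err',e.round(1).tolist())
print('rail pose',(M@(p-C)).round(4)); print((M@R).round(3))
o=env.observe(); T=np.array(o['tool_rot']); tcp=np.array(o['position']); 
print('tcp, grasp in square',(R.T@(tcp-p)).round(4),(R.T@(tcp-.019*T[:,0]-p)).round(4))
pb=lambda q:((proj(m2,q)-[297,221])*8+4).round()
print('tcp b',pb(tcp),'grasp',pb(tcp-.019*T[:,0]),'sq heel',pb(p),'sq top',pb(p+R@np.array([-.018,0,.09])))
E
```

```text
err [[0.3, 0.6], [-0.3, -0.6], [0.5, 0.1], [-0.3, -0.1], [-0.6, -0.4], [0.5, 0.4]]
rail pose [-0.0522 -0.0046 -0.0047]
[[ 1.     0.009  0.025]
 [-0.01   0.998  0.056]
 [-0.025 -0.056  0.998]]
tcp, grasp in square [-0.0003  0.0003  0.066 ] [-0.0079 -0.0001  0.0835]
tcp b [323. 266.] grasp [317. 212.] sq heel [298. 425.] sq top [304. 181.]
```

The scene crop shows the square upright just over the rail, its foot at (590,380) clear of the post. The fingers now hold only its top, because it slid down about 17 mm in the grip. I'll set it down.

```bash
python3 -m pendant '{"travel":[[0,0,-1],[0,0,0],[0,0,0]],"delta_rot":[[0,0,0],[0,0,0],[0,0,0]]}'
python3 -m pendant '{"travel":[[0,0,-1],[0,0,0],[0,0,0]],"delta_rot":[[0,0,0],[0,0,0],[0,0,0]]}'
python3 -m pendant '{"travel":[[0,0,-1],[0,0,0],[0,0,0]],"delta_rot":[[0,0,0],[0,0,0],[0,0,0]]}'
```

```text
time_s: 14.57
position: [0.5344, -0.2087, 0.1054]
tool_rot: [[-0.072, 0.981, -0.178], [-0.369, -0.192, -0.909], [-0.927, -0.0, 0.376]]
ft_force: [0.6, -1.1, -2.6]
grip_width: 0.0052
time_s: 14.82
position: [0.5346, -0.2086, 0.1044]
tool_rot: [[-0.072, 0.981, -0.178], [-0.37, -0.192, -0.909], [-0.926, 0.0, 0.377]]
ft_force: [-0.1, -1.6, -2.0]
grip_width: 0.0053
time_s: 15.07
position: [0.5347, -0.2086, 0.1034]
tool_rot: [[-0.072, 0.981, -0.178], [-0.37, -0.192, -0.909], [-0.926, 0.0, 0.377]]
ft_force: [-0.4, -2.1, -0.4]
grip_width: 0.0053
```

```bash
python3 -m pendant '{"travel":[[0,0,-1],[0,0,0],[0,0,0]],"delta_rot":[[0,0,0],[0,0,0],[0,0,0]]}'
python3 -m pendant '{"travel":[[0,0,-1],[0,0,0],[0,0,0]],"delta_rot":[[0,0,0],[0,0,0],[0,0,0]]}'
python3 - <<'E'
from pnp import *
import pickle
im,m=snap('wrist'); pickle.dump((im,m),open('w7.pkl','wb'))
w6,m6=pickle.load(open('w6.pkl','rb'))
# track the six corners from w6 to w7
px=(np.array([(125,437),(170,435),(120,273),(153,270),(65,57),(155,45)])/2.143+[205-.25,20-.25]).astype(np.float32)
g=lambda x:cv2.cvtColor(x,cv2.COLOR_RGB2GRAY)
q,st,er=cv2.calcOpticalFlowPyrLK(g(w6),g(im),px[:,None],None,winSize=(13,13))
q=q[:,0]; print((q-px).round(1).tolist(),st.ravel(),er.ravel().round(1))
ob=np.array([(-36,-5,90),(-36,5,90),(-36,-5,12),(-36,5,12),(-100,-12,12),(-100,12,12)])/1000.
R,p,e=pose(m,q,ob); print('err',abs(e).max(),(M@(p-C)).round(4)); print((M@R).round(3))
E
```

```text
time_s: 15.32
position: [0.5347, -0.2086, 0.1025]
tool_rot: [[-0.072, 0.981, -0.178], [-0.37, -0.192, -0.909], [-0.926, 0.0, 0.377]]
ft_force: [-0.6, -3.2, 0.8]
grip_width: 0.0053
time_s: 15.57
position: [0.5347, -0.2086, 0.1014]
tool_rot: [[-0.072, 0.981, -0.178], [-0.37, -0.192, -0.909], [-0.926, 0.0, 0.377]]
ft_force: [-1.3, -3.7, 2.2]
grip_width: 0.0054
[[-0.10000000149011612, 2.700000047683716], [0.5, 2.799999952316284], [-0.699999988079071, -4.5], [-0.4000000059604645, -4.5], [-2.299999952316284, -6.900000095367432], [-0.5, -7.199999809265137]] [1 1 1 1 1 1] [8.1 5.3 3.8 4.1 3.  3.2]
err 0.6918848278727694 [-0.057  -0.0045 -0.0085]
[[ 0.997  0.008  0.078]
 [-0.013  0.998  0.054]
 [-0.078 -0.055  0.995]]
```

```bash
python3 -m pendant '{"travel":[[0,0,2],[0,0,2],[0,0,0],[0,0,-1],[0,0,-1],[0,0,0],[0,0,0]],"delta_rot":[[0,0,0],[0,0,0],[-0.09,0.01,0],[0,0,0],[0,0,0],[0,0,0],[0,0,0]]}'
python3 -m pendant '{"travel":[[0,0,0],[0,0,0],[0,0,0],[0,0,0],[0,0,0],[0,0,0]],"delta_rot":[[0,0,0],[0,0,0],[0,0,0],[0,0,0],[0,0,0],[0,0,0]]}' 35 30
python3 - <<'E'
from rig import env
o=env.observe();print(o['ft_force'],o['q'])
E
```

```text
time_s: 16.2
position: [0.5352, -0.2093, 0.1048]
tool_rot: [[-0.08, 0.982, -0.174], [-0.453, -0.191, -0.871], [-0.888, 0.01, 0.46]]
ft_force: [-2.1, -5.4, 6.5]
grip_width: 0.0057
time_s: 16.7
position: [0.5346, -0.2082, 0.1031]
tool_rot: [[-0.081, 0.981, -0.173], [-0.451, -0.191, -0.872], [-0.889, 0.007, 0.458]]
ft_force: [-0.8, -0.4, 0.1]
grip_width: 0.0355
[-0.83488385 -0.41698326  0.09742219] [-19.78935124  29.98516077  82.97439523 -29.79257964  65.37621872
   3.5928894 ]
```

```bash
python3 -m pendant '{"travel":[[1,5,10],[1,5,10],[1,5,10],[1,5,10],[1,5,10],[1,5,10],[1,5,10],[1,5,10],[1,5,10],[1,5,10],[-2,-5,15],[-2,-5,15],[-2,-5,15],[-2,-5,15],[0,-2,15],[0,0,0],[0,0,0],[0,0,0]],"delta_rot":[[0,0,0],[0,0,0],[0,0,0],[0,0,0],[0,0,0],[0,0,0],[0,0,0],[0,0,0],[0,0,0],[0,0,0],[0.093,-0.018,0],[0.093,-0.018,0],[0.093,-0.018,0],[0.093,-0.018,0],[0.09,-0.018,0],[0,0,0.1],[0,0,0],[0,0,0]]}'
python3 - <<'E'
from pnp import *
import pickle
im,m=snap('wrist'); pickle.dump((im,m),open('w8.pkl','wb'))
im2,m2=snap('scene'); pickle.dump((im2,m2),open('s8.pkl','wb'))
o=env.observe();print(o['ft_force'],M@(np.array(o['position'])-C))
u,v=proj(m,C-.09*X).astype(int);print(u,v)
u0,v0=max(u-45,0),max(v-90,0)
g=lambda x:np.clip(255*(x/255.)**.7,0,255).astype(np.uint8)
a=cv2.resize(g(im[v0:v0+150,u0:u0+90]),(360,600),interpolation=cv2.INTER_CUBIC)
b=cv2.resize(g(im2[221:296,297:352]),(440,600),interpolation=cv2.INTER_CUBIC)
cv2.imwrite('pics/w8.png',np.hstack([a,b])[:,:,::-1]); print(u0,v0)
E
```

```text
time_s: 18.2
position: [0.5364, -0.1803, 0.2778]
tool_rot: [[0.005, 0.995, -0.098], [-0.006, -0.098, -0.995], [-1.0, 0.006, 0.005]]
ft_force: [0.8, -0.3, -0.6]
grip_width: 0.035
[ 0.66075395  0.46994062 -0.05272791] [-0.07981451 -0.00129281  0.23261718]
278 165
233 75
```

View pics/w8.png

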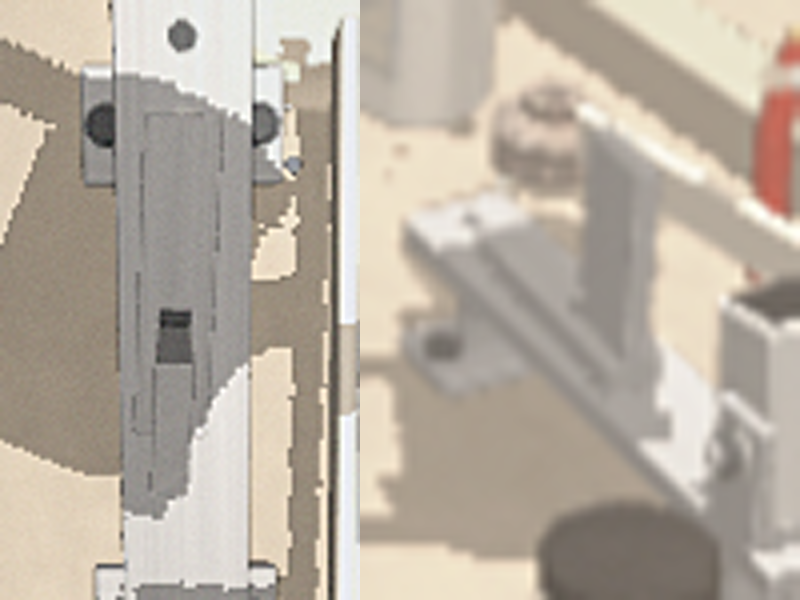

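The square stands flat on the rail: toe edge at (148..217, 113), heel's left corner at (135,432), and top end from (157..193, 363) to about (150..187, 490). It is yawed slightly. The post still sags, to the right. Next I'll compute the regrasp.

```bash
python3 - <<'E'
from pnp import *
import pickle
im,m=pickle.load(open('w8.pkl','rb'))
A=lambda u,v,z:M@(onz(m,233+u/4-.4,75+v/4-.4,z)-C)
for n,u,v,z in [('toeL',146,113,.057),('toeR',217,113,.057),('heelL',134,432,.057),('topinL',157,363,.135),('topinR',194,363,.135),('topoutL',150,490,.135),('topoutR',187,490,.135),('railL',117,250,.045),('railR',251,250,.045)]: print(n,A(u,v,z).round(4))
# edges of the top end's sides, automatically: gradient along rows
G=cv2.cvtColor(cv2.GaussianBlur(im,(3,3),0),cv2.COLOR_RGB2GRAY).astype(int)
for v in range(168,196,4): print(v, G[v,264:286].tolist())
E
```

```text
toeL [-0.1683 -0.0115  0.012 ]
toeR [-0.1682  0.0102  0.012 ]
heelL [-0.0688 -0.0169  0.012 ]
topinL [-0.1033 -0.0077  0.09  ]
topinR [-0.1033  0.002   0.09  ]
topoutL [-0.0692 -0.01    0.09  ]
topoutR [-0.0691 -0.      0.09  ]
railL [-0.1265 -0.0219 -0.    ]
railR [-0.1262  0.0217 -0.    ]
168 [119, 121, 118, 112, 112, 116, 107, 95, 103, 113, 114, 115, 115, 114, 115, 116, 108, 102, 110, 116, 109, 106]
172 [119, 121, 119, 115, 113, 113, 107, 99, 105, 113, 115, 116, 116, 116, 115, 115, 105, 98, 106, 113, 109, 109]
176 [114, 108, 98, 105, 113, 115, 105, 99, 109, 115, 114, 114, 114, 113, 114, 116, 115, 114, 113, 109, 109, 145]
180 [115, 113, 108, 110, 111, 111, 104, 98, 108, 116, 116, 116, 117, 117, 118, 113, 108, 110, 111, 120, 160, 205]
184 [112, 120, 117, 113, 113, 115, 110, 104, 110, 114, 114, 114, 114, 114, 114, 108, 123, 171, 199, 200, 205, 211]
188 [111, 120, 117, 116, 116, 115, 111, 107, 110, 114, 117, 116, 113, 111, 110, 120, 160, 204, 215, 210, 210, 211]
192 [111, 117, 116, 114, 115, 114, 110, 112, 114, 113, 115, 114, 114, 115, 114, 130, 173, 208, 213, 209, 208, 210]
```

```bash
python3 -m pendant '{"travel":[[-2,7.3,0],[0,0,-20],[0,0,-30],[0,0,-30],[0,0,-30],[0,0,-20],[0,0,0],[0,0,0]],"delta_rot":[[0.006,0.005,-0.045],[0,0,0],[0,0,0],[0,0,0],[0,0,0],[0,0,0],[0,0,0],[0,0,0]]}' 26
python3 - <<'E'
from pnp import *
o=env.observe();print(M@(np.array(o['position'])-C),o['ft_force'])
E
```

```text
time_s: 18.97
position: [0.5345, -0.1723, 0.148]
tool_rot: [[-0.001, 0.99, -0.14], [0.001, -0.14, -0.99], [-1.0, -0.001, -0.001]]
ft_force: [0.2, -0.6, 0.1]
grip_width: 0.0259
[-0.08686357 -0.00394916  0.1029524 ] [ 0.17554793 -0.62272291  0.08145646]
```

```bash
python3 -m pendant '{"travel":[[0,0,-20],[0,0,-20],[0,0,-20],[0,0,-12],[0,0,0],[0,0,0]],"delta_rot":[[0,0,0],[0,0,0],[0,0,0],[0,0,0],[0,0,0],[0,0,0]]}'
python3 -m pendant '{"travel":[[0,0,0],[0,0,0],[0,0,0],[0,0,0],[0,0,0],[0,0,0],[0,0,0],[0,0,0],[0,0,0],[0,0,0]],"delta_rot":[[0,0,0],[0,0,0],[0,0,0],[0,0,0],[0,0,0],[0,0,0],[0,0,0],[0,0,0],[0,0,0],[0,0,0]]}' 0 120
python3 -m pendant '{"travel":[[0,0,2],[0,0,2],[0,0,0],[0,0,0]],"delta_rot":[[0,0,0],[0,0,0],[0,0,0.025],[0,0,0.025]]}'
python3 - <<'E'
from pnp import *
import pickle
im,m=snap('wrist'); pickle.dump((im,m),open('w9.pkl','wb'))
o=env.observe();print(M@(np.array(o['position'])-C),o['ft_force'])
G=cv2.cvtColor(im,cv2.COLOR_RGB2GRAY)
# text-free feature readout: horizontal and vertical line segments near the square
u,v=proj(m,np.array(o['position'])+[0,0,.05]).astype(int);print(u,v)
l=cv2.createLineSegmentDetector().detect(G[60:300,200:360])[0][:,0]+[200,60,200,60]
for s in l:
    if np.hypot(s[2]-s[0],s[3]-s[1])>9: print(s.round(1).tolist())
E
```

```text
time_s: 19.47
position: [0.5354, -0.1732, 0.0776]
tool_rot: [[0.002, 0.99, -0.14], [-0.001, -0.14, -0.99], [-1.0, 0.002, 0.001]]
ft_force: [-0.1, 0.9, -0.4]
grip_width: 0.0264
time_s: 20.3
position: [0.5353, -0.1734, 0.0784]
tool_rot: [[0.003, 0.99, -0.14], [-0.002, -0.14, -0.99], [-1.0, 0.004, 0.001]]
ft_force: [-1.4, 0.9, 5.9]
grip_width: 0.0073
time_s: 20.63
position: [0.5346, -0.1731, 0.0805]
tool_rot: [[0.001, 0.996, -0.09], [-0.0, -0.09, -0.996], [-1.0, 0.001, -0.0]]
ft_force: [0.2, 0.1, -4.2]
grip_width: 0.0072
[-0.08616261 -0.00383866  0.03542566] [-0.80386035 -0.74721892 -3.78811495]
278 278
[300.6, 260.5, 310.6, 260.3]
[227.3, 299.0, 232.6, 288.5]
[235.3, 289.0, 241.5, 264.6]
[315.4, 266.6, 320.8, 288.1]
[347.1, 298.5, 355.9, 293.7]
[299.0, 246.8, 300.5, 259.4]
[327.9, 111.6, 320.6, 117.2]
[319.4, 96.8, 328.3, 102.9]
[353.5, 293.2, 359.2, 105.7]
[317.3, 110.6, 317.4, 60.6]
[329.7, 220.7, 328.3, 207.0]
[259.4, 101.4, 298.1, 101.0]
[314.4, 209.4, 314.2, 236.9]
[250.2, 78.1, 250.1, 60.6]
[319.3, 178.7, 328.2, 177.4]
[264.5, 294.3, 266.0, 263.1]
[334.6, 120.7, 333.1, 101.9]
[32
[... 1108 characters left out ...]
260.6]
[258.1, 164.4, 257.4, 104.4]
[254.1, 170.6, 255.8, 250.6]
[297.9, 104.4, 296.3, 210.6]
[295.6, 213.1, 295.6, 248.1]
[240.6, 132.6, 251.9, 132.3]
[259.0, 206.9, 259.1, 168.1]
[252.9, 226.9, 252.9, 188.1]
[239.9, 90.6, 240.1, 100.6]
[335.5, 100.6, 348.1, 101.5]
[238.3, 100.6, 237.4, 89.3]
[252.0, 168.1, 251.6, 136.9]
[259.5, 104.4, 261.1, 194.4]
[239.7, 133.2, 238.4, 120.6]
[315.6, 184.4, 315.6, 204.4]
[241.2, 119.4, 241.2, 130.6]
[316.9, 159.4, 316.9, 174.4]
[283.1, 203.8, 273.1, 203.8]
[295.6, 133.1, 295.6, 105.6]
[260.6, 196.9, 261.5, 209.4]
[280.6, 103.5, 260.6, 103.2]
[260.0, 248.1, 260.0, 223.1]
[318.1, 136.9, 318.1, 153.1]
[295.6, 149.4, 295.6, 134.4]
[294.4, 103.8, 284.4, 103.0]
```

The LSD line segments show the square aligned with the tool: toe edge at v=101, inner base edge at v=196, top inner edge at v=250.7, all symmetric. Now I'll lower it lightly.

```bash
cat > mon.py <<'E'
from pnp import *
OB6=np.array([(-36,-5,90),(-36,5,90),(-36,-5,12),(-36,5,12),(-100,-12,12),(-100,12,12)])/1000.
P0=np.array([(267.2,250.8),(288.7,250.8),(271.5,196),(285.5,195.8),(258.8,101.5),(298.1,101)],float)
def mon(show=True):
    o=env.observe(); im,m=snap('wrist'); T=np.array(o['tool_rot']); tcp=np.array(o['position'])
    print('rail tcp',(M@(tcp-C)).round(4),'F rail',(M@np.array(o['ft_force'])).round(1),'tq',(M@np.array(o['wrist_torque'])).round(2),'w',round(o['grip_width'],4),'t',o['time_s'])
    G=cv2.cvtColor(im,cv2.COLOR_RGB2GRAY)
    l=cv2.createLineSegmentDetector().detect(G[60:300,230:330])[0][:,0]+[230,60,230,60]
    for s in l:
        d=s[2:]-s[:2]
        if abs(d[0])>9 and abs(d[1])<.2*abs(d[0]) and 255<(s[0]+s[2])/2<301: print('  H',s.round(1).tolist())
E
python3 -m pendant '{"travel":[[3,0,-1.5],[0,0,-0.5],[0,0,0],[0,0,0]],"delta_rot":[[0,0,0],[0,0,0],[0,0,0],[0,0,0]]}'
python3 -m pendant '{"travel":[[0,0,-0.5],[0,0,0],[0,0,0],[0,0,0]],"delta_rot":[[0,0,0],[0,0,0],[0,0,0],[0,0,0]]}'
python3 -c "
from mon import *
mon()"
```

```text
time_s: 21.02
position: [0.538, -0.1731, 0.0784]
tool_rot: [[0.002, 0.996, -0.091], [-0.0, -0.091, -0.996], [-1.0, 0.002, 0.0]]
ft_force: [0.3, 0.4, -3.2]
grip_width: 0.0072
time_s: 21.35
position: [0.538, -0.1732, 0.0783]
tool_rot: [[0.002, 0.996, -0.091], [-0.0, -0.091, -0.996], [-1.0, 0.002, 0.0]]
ft_force: [-0.4, 0.9, 5.6]
grip_width: 0.0071
rail tcp [-0.0863 -0.0004  0.0333] F rail [-0.9 -0.4  5.6] tq [0.01 0.13 0.02] w 0.0071 t 21.35
  H [248.2, 92.2, 274.5, 89.4]
  H [271.9, 195.9, 284.4, 195.7]
  H [288.1, 251.0, 270.6, 251.1]
  H [259.4, 101.2, 286.9, 101.6]
  H [283.1, 203.7, 273.1, 203.8]
```

```bash
python3 -m pendant '{"travel":[[0,0,0],[0,0,0],[0,0,0.4],[0,0,0],[-0.3,-3,0],[-0.3,-3,0],[-0.25,-3,0],[-0.25,-3,0],[-0.3,-3,0],[-0.25,-3,0],[-0.3,-3,0],[0,0,0],[0,0,0]],"delta_rot":[[0,0,0],[0,0,0],[0,0,0],[0,0,0],[0,0,0],[0,0,0],[0,0,0],[0,0,0],[0,0,0],[0,0,0],[0,0,0],[0,0,0],[0,0,0]]}'
python3 -c "
from mon import *
mon()"
```

```text
time_s: 22.48
position: [0.5355, -0.194, 0.0784]
tool_rot: [[0.001, 0.996, -0.091], [0.0, -0.091, -0.996], [-1.0, 0.001, -0.0]]
ft_force: [-0.5, 3.3, 6.3]
grip_width: 0.0072
rail tcp [-0.0653 -0.0009  0.0334] F rail [-3.2 -0.8  6.3] tq [-0.07  0.68 -0.  ] w 0.0072 t 22.4833
  H [271.9, 195.7, 285.6, 195.5]
  H [286.9, 251.2, 269.4, 251.3]
  H [283.1, 203.5, 271.9, 203.4]
  H [265.6, 101.2, 285.6, 101.2]
```

```bash
python3 -m pendant '{"travel":[[0,0,0.4],[0,0,0],[-0.3,-3,0],[-0.3,-3,0],[-0.25,-3,0],[-0.25,-3,0],[-0.3,-3,0],[-0.25,-3,0],[-0.3,-3,0],[-0.3,-3,0],[0,0,0],[0,0,0]],"delta_rot":[[0,0,0],[0,0,0],[0,0,0],[0,0,0],[0,0,0],[0,0,0],[0,0,0],[0,0,0],[0,0,0],[0,0,0],[0,0,0],[0,0,0]]}'
python3 -c "
from mon import *
mon()"
```

```text
time_s: 23.53
position: [0.5332, -0.2189, 0.0784]
tool_rot: [[0.0, 0.996, -0.091], [-0.001, -0.091, -0.996], [-1.0, 0.0, 0.001]]
ft_force: [-1.3, -1.6, 1.6]
grip_width: 0.0072
rail tcp [-0.0404 -0.0009  0.0334] F rail [ 1.7 -1.1  1.6] tq [-0.14 -0.17  0.  ] w 0.0072 t 23.5333
  H [265.4, 92.4, 282.0, 90.6]
  H [271.8, 195.9, 284.4, 195.4]
  H [288.1, 251.1, 269.4, 251.3]
  H [283.1, 203.8, 273.1, 203.8]
  H [276.9, 101.2, 290.6, 101.5]
  H [265.6, 101.0, 275.6, 101.2]
```

```bash
python3 -m pendant '{"travel":[[-0.3,-3,0],[-0.3,-3,0],[-0.25,-3,0],[-0.25,-3,0],[0,0,0],[0,0,0]],"delta_rot":[[0,0,0],[0,0,0],[0,0,0],[0,0,0],[0,0,0],[0,0,0]]}'
python3 -m pendant '{"travel":[[-0.2,-2,0],[-0.2,-2,0],[0,0,0],[0,0,0]],"delta_rot":[[0,0,0],[0,0,0],[0,0,0],[0,0,0]]}'
python3 -m pendant '{"travel":[[-0.1,-1,0],[-0.1,-1,0],[0,0,0],[0,0,0]],"delta_rot":[[0,0,0],[0,0,0],[0,0,0],[0,0,0]]}'
python3 -c "
from mon import *
mon()"
```

```text
time_s: 24.08
position: [0.5322, -0.2308, 0.0784]
tool_rot: [[0.0, 0.996, -0.091], [-0.001, -0.091, -0.996], [-1.0, 0.001, 0.001]]
ft_force: [-0.4, -1.1, -0.5]
grip_width: 0.0073
time_s: 24.42
position: [0.5318, -0.2336, 0.0784]
tool_rot: [[0.0, 0.996, -0.091], [0.001, -0.091, -0.996], [-1.0, 0.0, -0.001]]
ft_force: [0.3, 5.0, -0.1]
grip_width: 0.0074
time_s: 24.75
position: [0.5316, -0.2351, 0.0784]
tool_rot: [[0.0, 0.996, -0.09], [0.002, -0.09, -0.996], [-1.0, 0.0, -0.002]]
ft_force: [-0.0, 6.0, 1.7]
grip_width: 0.0075
rail tcp [-0.0241 -0.001   0.0334] F rail [-6.  -0.6  1.7] tq [-0.07  1.02 -0.01] w 0.0075 t 24.75
  H [271.7, 94.3, 284.5, 92.9]
  H [271.9, 195.9, 285.6, 195.7]
  H [286.9, 250.9, 269.4, 250.9]
  H [283.1, 203.8, 273.1, 203.8]
  H [293.1, 103.4, 274.4, 103.2]
  H [260.6, 100.9, 291.9, 100.8]
```

```bash
for i in 1 2 3; do python3 -m pendant '{"travel":[[-0.1,-1,0],[-0.1,-1,0],[0,0,0],[0,0,0]],"delta_rot":[[0,0,0],[0,0,0],[0,0,0],[0,0,0]]}' | grep -E "pos|ft|rot"; done
python3 -c "
from mon import *
mon()"
```

```text
position: [0.5314, -0.2372, 0.0784]
tool_rot: [[0.0, 0.996, -0.09], [0.002, -0.09, -0.996], [-1.0, 0.0, -0.002]]
ft_force: [0.4, 7.0, 1.2]
position: [0.5313, -0.2393, 0.0784]
tool_rot: [[0.0, 0.996, -0.09], [0.001, -0.09, -0.996], [-1.0, 0.0, -0.001]]
ft_force: [0.1, 5.8, 1.4]
position: [0.5311, -0.2399, 0.0785]
tool_rot: [[0.0, 0.996, -0.09], [0.004, -0.09, -0.996], [-1.0, 0.0, -0.004]]
ft_force: [1.0, 11.9, 4.2]
rail tcp [-0.0193 -0.001   0.0335] F rail [-11.9  -0.1   4.2] tq [ 0.02  2.02 -0.02] w 0.0073 t 25.8
  H [270.6, 195.6, 284.4, 195.6]
  H [286.9, 251.0, 269.4, 251.1]
  H [283.1, 203.6, 271.9, 203.3]
  H [290.6, 103.1, 276.9, 103.1]
```

```bash
python3 - <<'E'
from pnp import *
import pickle
s8,m2=pickle.load(open('s8.pkl','rb')); s9,_=snap('scene')
top,mt=snap('top')
lo=np.array([325,250]);
for n,im in [('sagged',s8),('now',s9)]:
    G=cv2.resize(cv2.cvtColor(im[250:305,330:365],cv2.COLOR_RGB2GRAY),None,fx=4,fy=4,interpolation=cv2.INTER_CUBIC)
    l=cv2.createLineSegmentDetector().detect(G)[0][:,0]/4
    print(n)
    for s in l:
        d=s[2:]-s[:2]
        if abs(d[1])>8 and abs(d[0])<.35*abs(d[1]): print('  V',(s+[330,250,330,250]).round(1).tolist(),'slope',round(d[0]/d[1],3))
F=lambda x,y,z:C+M.T@np.array([x,y,z])
for lean in (0,.16):
    c,s=np.cos(lean),np.sin(lean)
    def P(x,y,z): dx,dz=x-.02,z-.034; return proj(m2,F(.02+dx*c-dz*s,y,.034+dz*c+dx*s)).round(1)
    for x,y in [(0,-.016),(.032,-.016),(.032,.016)]: a,b=P(x,y,.08),P(x,y,.006); print(lean,x,y,a,b,'slope',((b-a)[0]/(b-a)[1]).round(3))
E
```

```text
sagged
  V [357.7, 278.6, 358.0, 259.5] slope -0.015
  V [333.1, 256.5, 334.3, 266.2] slope 0.128
  V [341.1, 272.0, 341.9, 259.6] slope -0.065
  V [347.8, 263.9, 347.9, 272.7] slope 0.017
  V [341.7, 288.9, 342.3, 297.4] slope 0.066
now
  V [358.7, 269.3, 359.9, 261.1] slope -0.136
  V [341.7, 288.6, 342.3, 297.1] slope 0.064
0 0 -0.016 [342.9 258.4] [340.8 281.3] slope -0.092
0 0.032 -0.016 [349.7 264.5] [347.4 287.7] slope -0.099
0 0.032 0.016 [359.9 261.6] [357.4 284.6] slope -0.109
0.16 0 -0.016 [341.3 258.3] [341.7 283.1] slope 0.016
0.16 0.032 -0.016 [348.1 262.7] [348.4 287.9] slope 0.012
0.16 0.032 0.016 [358.3 259.7] [358.4 284.8] slope 0.004
```

```bash
python3 -m pendant '{"travel":[[0,-0.5,-0.4],[0,0,0],[0,0,0],[0,0,0]],"delta_rot":[[0,0,0],[0,0,0],[0,0,0],[0,0,0]]}'
python3 -c "
from mon import *
mon()"
```

```text
time_s: 26.28
position: [0.5312, -0.2399, 0.0784]
tool_rot: [[0.001, 0.996, -0.09], [0.004, -0.09, -0.996], [-1.0, 0.0, -0.004]]
ft_force: [1.0, 13.9, 6.9]
grip_width: 0.0074
rail tcp [-0.0193 -0.001   0.0334] F rail [-13.9  -0.3   6.9] tq [-0.13  2.37  0.  ] w 0.0074 t 26.2833
  H [270.6, 195.6, 285.6, 195.5]
  H [290.6, 250.5, 303.1, 249.4]
  H [288.1, 250.9, 268.1, 250.9]
  H [283.1, 203.4, 271.9, 203.4]
  H [293.1, 103.1, 276.9, 103.1]
```

```bash
python3 -m pendant '{"travel":[[0,0,0],[0,0,0],[0,0,0],[0,0,0],[0,0,0],[0,0,0]],"delta_rot":[[0,0,0],[0,0,0],[0,0,0],[0,0,0],[0,0,0],[0,0,0]]}' && python3 -c "
from rig import close_job
print(close_job())"
```

```text
time_s: 26.83
position: [0.5312, -0.24, 0.0785]
tool_rot: [[0.001, 0.996, -0.09], [0.004, -0.09, -0.996], [-1.0, 0.0, -0.004]]
ft_force: [0.1, 14.2, 6.4]
grip_width: 0.0075
the job is handed in; nothing more can be done
None
```

I took the smallest square, stood it on the rail and slid it into the corner. I handed the job in at 26.8 s with the square still gripped at 120 N and pressed down and in.

**What went wrong on the way:** in the first slide, about 10 N of bearing and a high grip made the square pitch about 22° in the pads, and it slid down in the grip. I backed off, set it down flat on the rail and regripped it lower and harder. I then stood it flat on the rail again, clear of the sagged post, and slid it in with lighter bearing.

**Last checks:**
- **Force:** about 14 N into the corner at the wrist, and 6–7 N down plus the square's weight of about 4 N. The tool did not move under the last push, so the corner is solid. How the force splits between post and rail is inferred, not measured.
- **Grip:** the square's edges in the wrist camera stayed within 1 px from the regrip to the end, so it did not slip or tilt this time. Tool tilt was 0.004 rad.
- **Post:** its upper corner moved from (358.0, 259.5) to (359.9, 261.1) px in the scene camera. The predicted position when square is (359.9, 261.6).
- **Heel:** by camera and tool position it is about 1 mm short of my corner estimate, which is itself good to about 2 mm.

**Doubts:**
- The gripper reads 7.5 mm on a 10 mm upright, which I took as give in the pads.
- An early rough estimate of the corner from the rail's far end was about 5 mm off the one from the post. I used the post estimate, and the contact point agreed with it.
- I did not measure the bystanders at the end. I saw none touched in the pictures I viewed, but viewed none of the last slide.

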